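# Zero the light attenuator, then set it to the third click

### The job

Nobody knows which click the attenuator's lever was left in: push its upright lever all the way back to the zero end of its slot (the end with the port tube), then push it forward again and leave it sitting in the third click from there, never going past that click. Only push the lever with a fingertip, do not pinch it, and leave the small things standing about where they are.

Things in the scene. Friction and masses are not known exactly. Their poses are not given: they have to be found in the camera images.
- attenuator: Fixed grey painted box, aluminium scale plate on top, 136 mm long (its y), 70 mm wide (its x), 42 mm tall to its flat top, standing on a dark stone plate whose top is 60 mm above the desk. Origin: centre of its underside, z up. Its +y runs along the slot from the zero end to the far end. A black port tube (diameter 32 mm, 14 mm long) sticks out of its zero (-y) end face. Nothing stands up from the top plate but the lever.
- lever (a joint): Lever position along the slot in m, growing toward the attenuator's +y. 0: zero end (hard stop); click seats at 0.020, 0.040, 0.060 (third) and 0.080 (far hard stop). It takes about 4 N to push it out of a seat; past the crest half way to the next seat it snaps by itself into that seat, ahead of the finger, and stays. It starts in the first, second or third click.
- lever_top (a point): Middle of the lever's top edge, 141 mm above the desk. The lever is a black upright fin, 10 mm thick along the slot, 34 mm wide across the slot (the attenuator's x), its flat faces spanning 105 to 141 mm above the desk. It can only slide along the slot.
- slot_zero (a point): Point on the box's top, 102 mm above the desk, where the lever's middle stands when the lever is at zero; 40 mm from the attenuator's origin toward the port tube end. A 380 mm tall instrument stands about 100 mm from the slot on the box's -x side, a 190 mm tall cabinet with things on it up to 240 mm about 70 mm away on the +x side; a floor-to-ceiling red post stands to the robot's left, near x 0.36, y 0.20.
- film_can: Black film canister, loose, diameter 33 mm, 49 mm tall, standing on the stone plate along the -x side of the box. Origin: centre of its underside. Bystander.
- loupe: Black watchmaker's loupe, loose, diameter 34 mm, 28 mm tall, on the stone plate along the -x side of the box. Origin: centre of its underside. Bystander.
- cap: Black round lens cap, loose, diameter 53 mm, 8 mm thick, lying flat on the desk near its front edge. Origin: centre of its underside. Bystander.

How it is judged:
By the outcome, as a careful person would: the job done as asked, in the order asked, and still so for the second after the job is handed in, with the robot touching nothing.
It also fails if it takes over 48 s, if anything falls off the work surface, if the arm or the gripper's body presses on something with over 40 N, if the wrist force passes 120 N, or if a joint passes its speed limit or range.

### The arm

A 6-joint arm with a two-finger parallel gripper is mounted at the origin on a cart in front of the work surface, level with it; the furniture and walls round the work are solid. World frame = base frame: x ahead of the robot, y to its left, z up, the work surface at z = 0. Lengths are in m, angles in rad, forces in N, time in s.
With the tool pointing down it reaches from about 0.35 to 0.85 m from the base axis. Payload 8.1 kg.
Tool frame: the origin (TCP) lies at the very end of the fingers, on their centre line; the grasp point (between the pads) lies 19 mm behind it; z points along the fingers, y is the line along which they close (so a half turn about z gives the same grasp; the last joint's range is limited). The gripper opens to 93 mm and grips with 3 to 60 N. Pads are 15 mm wide; open, the fingers measure 128 mm over their backs; the gripper's body (75 mm by 188 mm) begins 65 mm behind the grasp point.
Start: joints at [1.064, 0.13, 1.488, -0, 1.523, -0.085], TCP at [0.246, 0.547, 0.219] pointing down, gripper open.
Joint ranges: [-2.96, 2.96], [-0.89, 2.26], [0.02, 2.5], [-1.34, 4.48], [0, 2.73], [-2.66, 2.66]. Speed limits (rad/s): [2.39, 2.39, 2.79, 3.14, 3.14, 3.14].

### API

Orientations are given as a unit quaternion [x, y, z, w].
In Python, from bench import manip, imaging, ticket, finder gives the robot as it stands. The module is installed in compiled form; this text tells all that it offers.
- The arm moves only by the tool arm_command, never from a script. Its argument "commands" is a list of rows, each an object of numbers: "dx", "dy", "dz": the shift along the tool's x, y, z in m; "rx", "ry", "rz": the turn, a rotation vector about the tool's x, y, z in rad; "claw": the opening, from 0 (shut) to 1 (fully open). A call has 1 to 8 rows; each row is the pose to reach, as a shift and turn from the pose commanded when the call began, along the tool's axes at that moment; what a row does not reach only later rows make up. A row lasts 1/8 s, in which the tool goes at most 62.5 mm and 10.7 degrees, less where a joint would pass 70% of its speed; a pose out of reach is approached as far as the arm can. A call with a gripper value outside its range is refused whole. The fingers move at their own pace and stop on an object; "newtons" is the grip in N (left out, the last holds). Time passes only in rows, so rows that repeat a pose let the fingers close. It gives the time, the measured TCP pose, the force, the opening and the grip force at its end, in the units of the state.
- manip.read_state(): the state, without advancing time (a new reading comes with each control period).
- imaging.get_image(name): name is "scene" or "top" or "wrist"; returns the picture (384x512x3 uint8, red, green, blue); there is no depth.
- imaging.camera_info(name): a dict with "camera_matrix" (3x3 intrinsics, pixels), "R" (3x3) and "t" (3): a world point X has camera coordinates R X + t. Camera axes: x right, y down, z forward; pixel columns grow to the right and rows downward; lengths in m; the calibration is good to about 2 mm. A picture is of the moment at which its call begins: read the wrist's pose just before it. camera_info takes no time and is no camera call; for the wrist camera it gives the pose at the moment of the call.
- ticket.sign_off(): hands the job in; it is judged then, once.
Trained networks look in the newest picture that a camera, given by its name, has taken for a name from the list of things; names that differ only in an ending like _2 or _b are one class to them, and where a whole thing is asked for, a point or a joint stands for the part that bears it (a point fixed in the world has none). Each returns a list of dicts, best first, with "p" (0 to 1); they miss things now and then, are a little off and sometimes report something else, mostly with a low value. They report only what shows in the picture. A call takes as long as a camera call.
- finder.cut_out(camera, name): "mask" (384x512 bool, what is visible of it) and "location" ([row, column] in pixels, amid what is visible of it).
- finder.pinpoint(camera, name): "location" ([row, column] in pixels: a listed point, or the origin of a listed thing).
The state is a dict: "t": time; "joint_positions": joint angles; "joint_vel": joint speeds; "tau": joint torques, N m; "tcp_pos": TCP position; "ee_rot": TCP orientation; "contact_force": force on the tool from outside, world axes, zero at the start; "wrist_torque": the same for the moment, N m; "finger_gap": opening from 0.0 (shut) to 1.0 (fully open); "grasp_force": force on a finger pad.
Only numpy, scipy, OpenCV 4.12 (cv2) and the standard library are available. Lean on these libraries where they do the work, as an engineer would, in place of code of your own. Each camera call takes 0.05 s, during which the arm holds its last target. There are 200 camera calls.

## Working session

There is one attempt and no reset: what is moved stays moved. The work goes in short steps, Python scripts to look and compute and a tool call to move; the robot and the scene stay as the last step left them, time stands still between calls to the robot, and variables do not carry over. Pictures are saved under pics/ and viewed, at most 12 in all, crops included, and the job is handed in when it is done.

Besides the shell and the picture viewer there is one more tool, called after "Emit:" as name([rows], argument=value, ...), one row to a line, values as JSON. arm_command: Moves the arm, as the interface text tells. Its arguments: {"type":"object","properties":{"commands":{"type":"array"},"newtons":{"type":"number"}},"required":["commands"]}

```bash
mkdir -p pics; cat > h.py <<'E'
from bench import manip, imaging, ticket, finder
import numpy as np, cv2
def ray(cam,rc,z):
    c=imaging.camera_info(cam);K=np.array(c["camera_matrix"]);R=np.array(c["R"]);t=np.array(c["t"])
    d=R.T@np.linalg.inv(K)@[rc[1],rc[0],1];o=-R.T@t
    return o+d*(z-o[2])/d[2]
def proj(cam,X):
    c=imaging.camera_info(cam);p=np.array(c["camera_matrix"])@(np.array(c["R"])@X+np.array(c["t"]));return p[:2]/p[2]
E
python3 - <<'E'
from h import *
s=manip.read_state();print({k:np.round(v,3) for k,v in s.items()})
ims=[]
for c in("scene","top"):
    im=imaging.get_image(c);ims.append(im)
    for n,z in(("lever_top",.141),("slot_zero",.102),("attenuator",.06),("film_can",.06),("loupe",.06)):
        for r in finder.pinpoint(c,n)[:2]: print(c,n,round(r["p"],2),np.round(r["location"]),np.round(ray(c,r["location"],z),3))
    cv2.imwrite(f"pics/{c}.png",im[:,:,::-1])
E
```

```text
{'t': np.float64(0.0), 'joint_positions': array([ 1.064,  0.131,  1.489, -0.   ,  1.523, -0.085]), 'joint_vel': array([0.001, 0.   , 0.001, 0.   , 0.002, 0.001]), 'tau': array([ 3.0000e-03, -5.5984e+01, -4.9176e+01,  7.7000e-02,  3.5000e-02,
       -0.0000e+00]), 'tcp_pos': array([0.245, 0.547, 0.218]), 'ee_rot': array([ 0.209,  0.978, -0.001, -0.   ]), 'contact_force': array([-0.016,  0.244, -0.524]), 'wrist_torque': array([-0.011, -0.09 ,  0.01 ]), 'grasp_force': np.float64(0.0), 'finger_gap': np.float64(1.004)}
scene lever_top 0.56 [231. 228.] [ 0.609 -0.196  0.141]
scene slot_zero 0.7 [214. 242.] [ 0.552 -0.156  0.102]
scene attenuator 0.77 [242. 235.] [ 0.592 -0.184  0.06 ]
scene film_can 0.88 [262. 254.] [ 0.65  -0.152  0.06 ]
scene loupe 0.78 [236. 270.] [ 0.596 -0.103  0.06 ]
scene loupe 0.27 [263. 253.] [ 0.652 -0.154  0.06 ]
top lever_top 0.61 [139. 289.] [ 0.608 -0.194  0.141]
top slot_zero 0.67 [169. 269.] [ 0.564 -0.157  0.102]
top slot_zero 0.3 [158. 279.] [ 0.585 -0.176  0.102]
top attenuator 0.74 [157. 279.] [ 0.599 -0.178  0.06 ]
top film_can 0.72 [131. 268.] [ 0.654 -0.158  0.06 ]
top loupe 0.59 [166. 239.] [ 0.583 -0.1    0.06 ]
```

View pics/scene.png

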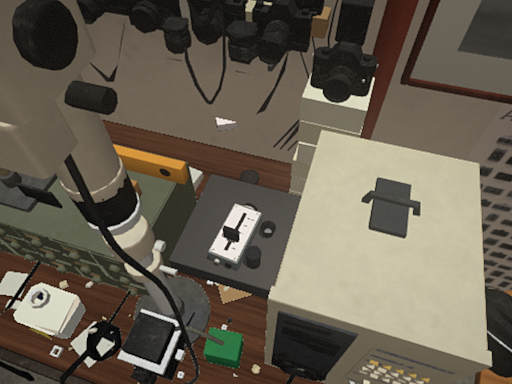

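View pics/top.png

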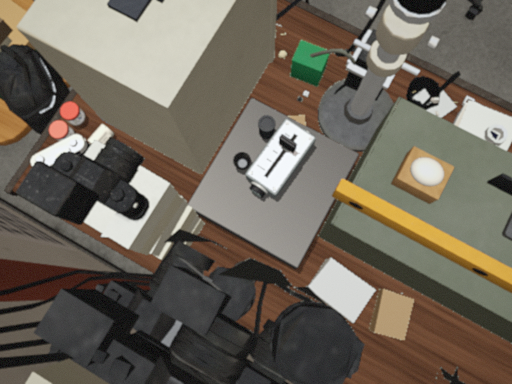

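Top view: box with slot centred near (280,157), port tube at (258,188), lever at (288,142). The loupe is at (242,160) and the film can at (266,126). The tall beige instrument stands on the -x side and the green cabinet on the +x side. The scene view agrees; the red post is near (390,60).

```bash
python3 - <<'E'
from h import *
im=imaging.get_image("wrist");cv2.imwrite("pics/w0.png",im[:,:,::-1])
for c in("scene","top","wrist"):
    i=imaging.camera_info(c);R=np.array(i["R"]);print(c,"pos",np.round(-R.T@np.array(i["t"]),3),"fwd",R[2].round(2))
def P(c,l,z):
    for (u,v) in l: print(c,(u,v),z,ray(c,(v,u),z)[:2].round(3))
P("scene",[(318,128),(482,163),(486,362),(275,262)],.38)
P("top",[(20,40),(170,108),(275,0)],.38)
P("top",[(342,182),(512,275),(400,100)],.19)
P("top",[(425,175)],.22); P("top",[(355,115)],0)
P("top",[(250,102),(355,150),(298,262),(190,203)],.06)
P("top",[(258,188)],.081);P("top",[(289,142),(282,147),(296,137)],.141)
P("top",[(285,121),(313,137),(275,197),(248,183)],.102)
P("top",[(130,205),(180,260),(100,160)],.2)
for x in(.32,.36,.40):
  for y in (.16,.20,.24):
    print(x,y,[proj("scene",np.array([x,y,z])).round() for z in(0,.4,.8)],[proj("top",np.array([x,y,z])).round() for z in(0,.4)])
E
```

```text
scene pos [ 0.994 -0.221  0.803] fwd [-0.57  0.11 -0.81]
top pos [ 0.343 -0.143  0.94 ] fwd [ 0.2   0.02 -0.98]
wrist pos [0.175 0.579 0.385] fwd [ 0.25 -0.11 -0.96]
scene (318, 128) 0.38 [ 0.593 -0.032]
scene (482, 163) 0.38 [0.716 0.18 ]
scene (486, 362) 0.38 [0.962 0.032]
scene (275, 262) 0.38 [ 0.804 -0.156]
top (20, 40) 0.38 [0.672 0.173]
top (170, 108) 0.38 [ 0.573 -0.028]
top (275, 0) 0.38 [ 0.723 -0.164]
top (342, 182) 0.19 [ 0.517 -0.275]
top (512, 275) 0.19 [ 0.364 -0.533]
top (400, 100) 0.19 [ 0.659 -0.38 ]
top (425, 175) 0.22 [ 0.52 -0.4 ]
top (355, 115) 0 [ 0.707 -0.343]
top (250, 102) 0.06 [ 0.714 -0.122]
top (355, 150) 0.06 [ 0.611 -0.326]
top (298, 262) 0.06 [ 0.396 -0.209]
top (190, 203) 0.06 [ 0.511 -0.006]
top (258, 188) 0.081 [ 0.534 -0.136]
top (289, 142) 0.141 [ 0.603 -0.193]
top (282, 147) 0.141 [ 0.594 -0.18 ]
top (296, 137) 0.141 [ 0.612 -0.206]
top (285, 121) 0.102 [ 0.657 -0.189]
top (313, 137) 0.102 [ 0.625 -0.241]
top (275, 197) 0.102 [ 0.512 -0.167]
top (248, 183) 0.102 [ 0.539 -0.118]
top (130, 205) 0.2 [0.482 0.07 ]
top (180, 260) 0.2 [ 0.393 -0.013]
t
[... 396 characters left out ...]
6 [array([340., 158.]), array([376.,  24.]), array([ 470., -323.])] [array([110., 284.]), array([ -1., 279.])]
0.36 0.2 [array([353., 155.]), array([395.,  21.]), array([ 502., -324.])] [array([ 90., 284.]), array([-36., 279.])]
0.36 0.24 [array([366., 153.]), array([414.,  19.]), array([ 535., -325.])] [array([ 70., 285.]), array([-70., 280.])]
0.4 0.16 [array([345., 168.]), array([384.,  35.]), array([ 491., -323.])] [array([111., 264.]), array([  2., 244.])]
0.4 0.2 [array([358., 166.]), array([404.,  32.]), array([ 525., -324.])] [array([ 91., 264.]), array([-32., 245.])]
0.4 0.24 [array([372., 163.]), array([423.,  29.]), array([ 559., -325.])] [array([ 71., 264.]), array([-66., 245.])]
```

View pics/w0.png

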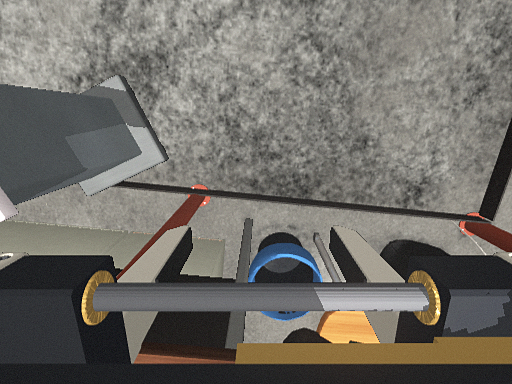

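Wrist view: floor and two red posts, at (200,190) and (480,220), with the gripper at the bottom. I need the red post's footprint before swinging past it.

```bash
python3 - <<'E'
from h import *
a=cv2.imread("pics/scene.png")[0:160,300:460];b=cv2.imread("pics/top.png")[200:360,0:160]
f=lambda i:cv2.resize(i,(400,400),interpolation=cv2.INTER_CUBIC)
cv2.imwrite("pics/crop.png",np.hstack([f(a),f(b)]))
for p in((.36,.2),(.33,.2),(.39,.2),(.36,.17),(.36,.23)):
    print(p,[proj("wrist",np.array([*p,z])).round() for z in(-.8,-.4,0,.2)])
E
```

```text
(0.36, 0.2) [array([201., 191.]), array([174., 225.]), array([102., 314.]), array([-11., 455.])]
(0.33, 0.2) [array([198., 186.]), array([170., 217.]), array([ 93., 301.]), array([-31., 435.])]
(0.39, 0.2) [array([204., 197.]), array([179., 233.]), array([112., 327.]), array([  9., 473.])]
(0.36, 0.17) [array([196., 194.]), array([166., 228.]), array([ 88., 320.]), array([-35., 463.])]
(0.36, 0.23) [array([207., 189.]), array([183., 221.]), array([117., 308.]), array([ 13., 446.])]
```

View pics/crop.png

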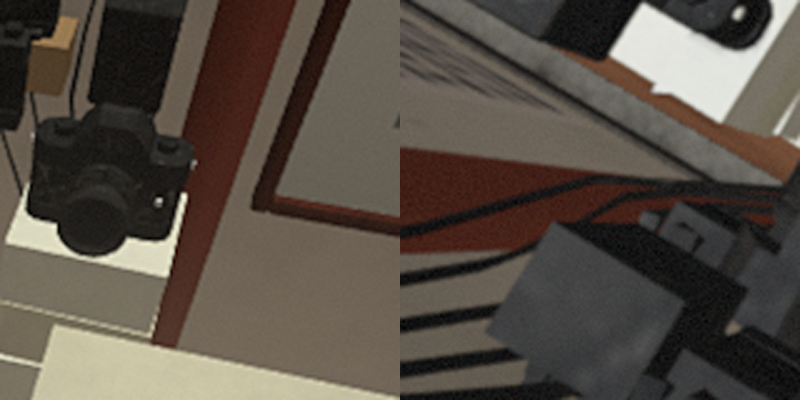

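Crop: the red post is about 50 mm wide, centred near x 0.36, y 0.20. There are also black cameras between the robot and the work that I need to place by triangulating.

```bash
cat >> h.py <<'E'
def tri(ps):
    A=[];b=[]
    for cam,(u,v) in ps:
        c=imaging.camera_info(cam);M=np.array(c["camera_matrix"])@np.c_[np.array(c["R"]),np.array(c["t"])]
        for r,k in((u,0),(v,1)):
            q=r*M[2]-M[k];q=q/np.linalg.norm(q[:3]);A.append(q[:3]);b.append(-q[3])
    X=np.linalg.lstsq(np.array(A),np.array(b),rcond=None)
    return X[0].round(3),X[1].round(6)
E
python3 - <<'E'
from h import *
print("shelfcam lens",tri([("scene",(337,88)),("top",(130,205))]))
print("shelf edge",tri([("scene",(302,100)),("top",(180,210))]))
print("scope head?",tri([("scene",(110,205)),("top",(385,50))]))
for n,a in(("hang",(243,45)),("hangL",(150,10)),("rightblock",(350,20)),("box",(320,22)),("strap",(208,108))):
    for x in (0,.1,.2,.3,.4):
        c=imaging.camera_info("scene");R=np.array(c["R"]);o=-R.T@np.array(c["t"]);d=R.T@np.linalg.inv(np.array(c["camera_matrix"]))@[*a,1]
        X=o+d*(x-o[0])/d[0];print(n,X.round(2),proj("top",X).round())
a=cv2.imread("pics/scene.png")[0:220,60:360];b=cv2.imread("pics/top.png")[164:384,0:400]
cv2.imwrite("pics/c2.png",np.vstack([cv2.resize(a,None,fx=1.36,fy=1.36),cv2.resize(b,(408,224))])) 
E
```

```text
shelfcam lens (array([0.459, 0.042, 0.339]), array([0.000301]))
shelf edge (array([ 0.454, -0.022,  0.319]), array([0.000221]))
scope head? (array([ 0.662, -0.338,  0.359]), array([0.001278]))
hang [ 0.   -0.04  0.16] [199. 526.]
hang [ 0.1  -0.06  0.22] [207. 469.]
hang [ 0.2  -0.08  0.29] [215. 404.]
hang [ 0.3  -0.1   0.35] [225. 328.]
hang [ 0.4  -0.11  0.42] [237. 240.]
hangL [-0.   -0.29  0.3 ] [387. 581.]
hangL [ 0.1  -0.28  0.35] [387. 508.]
hangL [ 0.2  -0.27  0.4 ] [387. 426.]
hangL [ 0.3  -0.27  0.45] [387. 334.]
hangL [ 0.4  -0.26  0.5 ] [387. 228.]
rightblock [0.   0.29 0.19] [-34. 539.]
rightblock [0.1  0.24 0.26] [-17. 479.]
rightblock [0.2  0.18 0.32] [  3. 410.]
rightblock [0.3  0.13 0.38] [ 26. 331.]
rightblock [0.4  0.08 0.44] [ 53. 240.]
box [0.   0.19 0.2 ] [ 30. 541.]
box [0.1  0.15 0.26] [ 45. 480.]
box [0.2  0.11 0.32] [ 62. 411.]
box [0.3  0.07 0.38] [ 82. 331.]
box [0.4  0.03 0.44] [104. 239.]
strap [ 0.   -0.17 -0.06] [281. 471.]
strap [ 0.1  -0.18  0.03] [284. 428.]
strap [ 0.2  -0.18  0.11] [288. 379.]
strap [ 0.3  -0.19  0.2 ] [292. 320.]
strap [ 0.4  -0.19  0.29] [298. 249.]
```

View pics/c2.png

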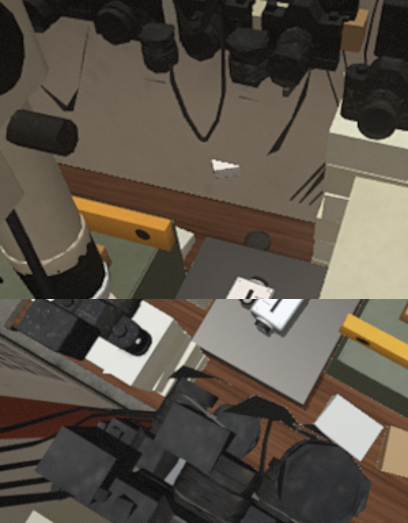

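The crop shows a cluster of cameras with straps hanging in front of the robot. I need their height, so I'll enlarge them to match features between the two views.

```bash
python3 - <<'E'
from h import *
a=cv2.imread("pics/scene.png")[0:125,60:380];b=cv2.imread("pics/top.png")[224:384,0:400]
a=cv2.resize(a,(800,312),interpolation=cv2.INTER_CUBIC);b=cv2.resize(b,(720,288),interpolation=cv2.INTER_CUBIC)
b=cv2.copyMakeBorder(b,0,0,0,80,cv2.BORDER_CONSTANT)
v=np.vstack([a,b]).astype(float);v=255*(v/255)**.55
cv2.imwrite("pics/c3.png",v)
E
```

```text
[ WARN:0@0.068] global loadsave.cpp:1063 imwrite_ Unsupported depth image for selected encoder is fallbacked to CV_8U.
```

View pics/c3.png

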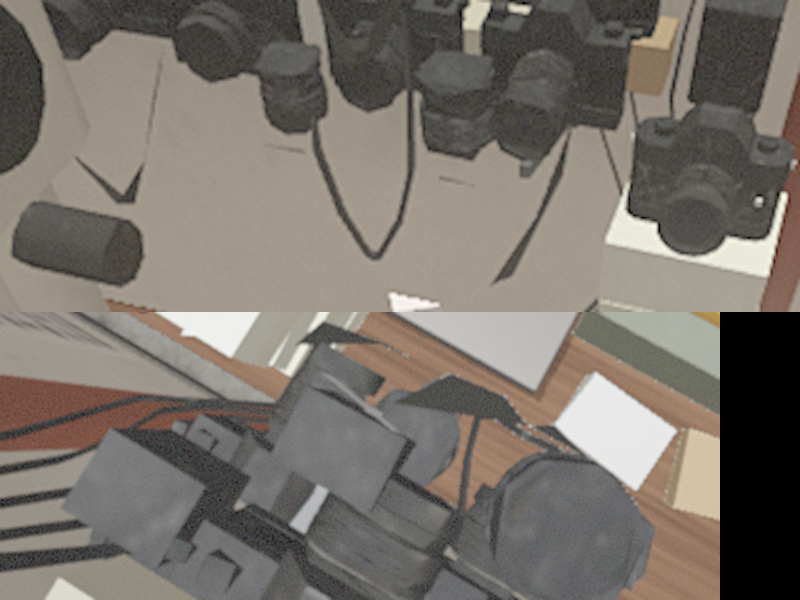

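```bash
python3 - <<'E'
from h import *
for z in(-.3,0,.15,.3,.5,.7): print("base",z,[proj(c,np.array([0,0,z])).round() for c in("scene","top","wrist")])
print("cap",[ (c,r["p"],np.round(r["location"]),ray(c,r["location"],0).round(3)) for c in("scene","top") for r in finder.pinpoint(c,"cap")[:2]])
for s in((176,20),(206,8),(196,5)): print("lens",tri([("scene",s),("top",(312,345))]))
for s in((292,5),(270,8),(243,25),(275,25)): print("prism",tri([("scene",s),("top",(195,305))]))
for s in((356,10),(300,20),(356,-20)): print("blk",tri([("scene",s),("top",(75,325))]))
print("strapV",tri([("scene",(210,102)),("top",(285,285))]))
print("strapR",tri([("scene",(260,112)),("top",(225,270))]))
E
```

```text
base -0.3 [array([257., 148.]), array([207., 434.]), array([ 23., 149.])]
base 0 [array([257.,  86.]), array([187., 483.]), array([-151.,  172.])]
base 0.15 [array([257.,  46.]), array([172., 523.]), array([-392.,  204.])]
base 0.3 [array([257.,  -4.]), array([148., 584.]), array([-1303.,   324.])]
base 0.5 [array([257., -94.]), array([ 86., 740.]), array([2073., -122.])]
base 0.7 [array([ 257., -227.]), array([-117., 1256.]), array([834.,  42.])]
cap [('scene', 0.73, array([178., 250.]), array([ 0.375, -0.102, -0.   ]))]
lens (array([ 0.286, -0.209,  0.416]), array([0.000422]))
lens (array([ 0.29 , -0.179,  0.437]), array([0.000412]))
lens (array([ 0.289, -0.187,  0.443]), array([5.e-05]))
prism (array([ 0.338, -0.042,  0.448]), array([0.00202]))
prism (array([ 0.332, -0.061,  0.442]), array([0.000265]))
prism (array([ 0.327, -0.084,  0.415]), array([0.000504]))
prism (array([ 0.332, -0.053,  0.408]), array([0.00042]))
blk (array([0.32 , 0.099, 0.408]), array([0.002016]))
blk (array([0.304, 0.043, 0.4  ]), array([0.001045]))
blk (array([0.325, 0.079, 0.47 ]), array([0.002522]))
strapV (array([ 0.351, -0.179,  0.26 ]), array([4.e-05]))
strapR (array([ 0.376, -0.082,  0.232]), array([4.7e-05]))
```

The hanging cameras work out at x≈0.3, z≈0.33–0.47. My path: retract and lift above them, swing inside the red post, then extend above them and come down on the box.

Emit:
arm_command([
  {"dy":-0.03,"dz":-0.05,"rz":-0.15},
  {"dy":-0.06,"dz":-0.1,"rz":-0.3},
  {"dy":-0.1,"dz":-0.15,"rz":-0.45},
  {"dy":-0.14,"dz":-0.2,"rz":-0.6},
  {"dy":-0.18,"dz":-0.24,"rz":-0.75},
  {"dy":-0.23,"dz":-0.27,"rz":-0.9},
  {"dy":-0.28,"dz":-0.28,"rz":-0.92},
  {"dy":-0.33,"dz":-0.28,"rz":-0.92,"claw":0.5},
])

```text
invalid input
```

```bash
cat >> h.py <<'E'
from scipy.spatial.transform import Rotation as Ro
def rows(ws):
    """ws: (x,y,z,yaw_deg of tool y[,tilt_deg about tool y]) -> tool-frame shifts/turns from the present pose"""
    s=manip.read_state();p=np.array(s["tcp_pos"]);R=Ro.from_quat(s["ee_rot"])
    for w in ws:
        a=np.radians(w[3]);y=np.array([np.cos(a),np.sin(a),0]);z=np.array([0,0,-1.])
        T=Ro.from_matrix(np.c_[np.cross(y,z),y,z])*Ro.from_rotvec([0,np.radians(w[4]) if len(w)>4 else 0,0])
        print(w,"d",R.inv().apply(np.array(w[:3])-p).round(3),"r",(R.inv()*T).as_rotvec().round(3))
E
python3 - <<'E'
from h import *
s=manip.read_state();print({k:np.round(v,3) for k,v in s.items() if k!="tau"})
for c in("wrist",):
    im=imaging.get_image(c);cv2.imwrite(f"pics/{c}1.png",im[:,:,::-1])
for c in("scene","top"):
    im=imaging.get_image(c);o=cv2.imread(f"pics/{c}.png")[:,:,::-1]
    d=np.abs(im.astype(int)-o).max(2)>30;r,cc=np.nonzero(d);print(c,d.sum(),r.min() if d.any() else 0,r.max() if d.any() else 0,cc.min() if d.any() else 0,cc.max() if d.any() else 0)
E
```

```text
{'t': np.float64(0.75), 'joint_positions': array([ 1.064,  0.13 ,  1.488, -0.   ,  1.523, -0.085]), 'joint_vel': array([-0.001,  0.   ,  0.001, -0.   ,  0.001, -0.001]), 'tcp_pos': array([0.246, 0.547, 0.219]), 'ee_rot': array([0.209, 0.978, 0.   , 0.   ]), 'contact_force': array([-0.459,  0.245,  0.368]), 'wrist_torque': array([-0.042, -0.021,  0.045]), 'grasp_force': np.float64(0.0), 'finger_gap': np.float64(1.002)}
scene 0 0 0 0 0
top 0 0 0 0 0
```

View pics/wrist1.png

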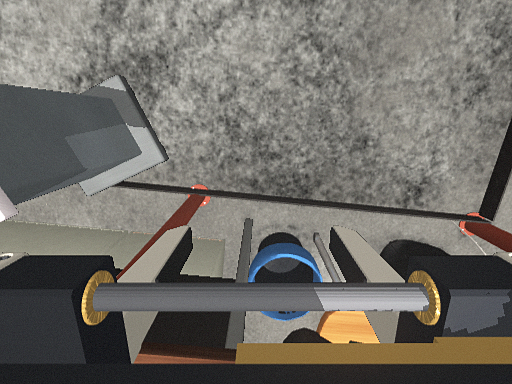

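The move was refused and the picture is unchanged. I'll retry with every key in every row.

Emit:
arm_command([
  {"dx":0,"dy":-0.03,"dz":-0.05,"rx":0,"ry":0,"rz":-0.15,"claw":1},
  {"dx":0,"dy":-0.06,"dz":-0.1,"rx":0,"ry":0,"rz":-0.3,"claw":1},
  {"dx":0,"dy":-0.1,"dz":-0.15,"rx":0,"ry":0,"rz":-0.45,"claw":1},
  {"dx":0,"dy":-0.14,"dz":-0.2,"rx":0,"ry":0,"rz":-0.6,"claw":1},
  {"dx":0,"dy":-0.18,"dz":-0.24,"rx":0,"ry":0,"rz":-0.75,"claw":1},
  {"dx":0,"dy":-0.23,"dz":-0.27,"rx":0,"ry":0,"rz":-0.9,"claw":1},
  {"dx":0,"dy":-0.28,"dz":-0.28,"rx":0,"ry":0,"rz":-0.92,"claw":1},
  {"dx":0,"dy":-0.33,"dz":-0.28,"rx":0,"ry":0,"rz":-0.92,"claw":1},
])

```text
t: 1.9
tcp_pos: [0.1098, 0.245, 0.4999]
ee_rot: [-0.247, 0.969, 0.001, 0.001]
contact_force: [0.5, -0.1, 1.2]
finger_gap: 0.998
grasp_force: 0.0
```

```bash
python3 - <<'E'
from h import *
s=manip.read_state();print({k:np.round(v,3) for k,v in s.items() if k!="tau"})
for c in("scene","top"):
    im=imaging.get_image(c);o=cv2.imread(f"pics/{c}.png")[:,:,::-1]
    d=np.abs(im.astype(int)-o).max(2)>30;r,cc=np.nonzero(d);print(c,d.sum(),*((r.min(),r.max(),cc.min(),cc.max()) if d.any() else ()))
E
```

```text
{'t': np.float64(1.9), 'joint_positions': array([ 0.958, -0.659,  1.618, -0.   ,  2.18 , -1.112]), 'joint_vel': array([-0.244, -0.992,  0.594, -0.   ,  0.406, -0.232]), 'tcp_pos': array([0.11 , 0.245, 0.5  ]), 'ee_rot': array([-0.247,  0.969,  0.001,  0.001]), 'contact_force': array([ 0.544, -0.13 ,  1.218]), 'wrist_torque': array([0.035, 0.011, 0.023]), 'grasp_force': np.float64(0.0), 'finger_gap': np.float64(0.998)}
scene 0
top 0
```

```bash
python3 - <<'E'
from h import *
f=lambda az,r,z,y:(r*np.cos(np.radians(az)),r*np.sin(np.radians(az)),z,y)
rows([f(60,.26,.53,119),f(50,.26,.56,119),f(40,.255,.57,119),f(29,.25,.57,119),f(18,.25,.57,119),f(7,.26,.57,110),f(-4,.26,.57,100),f(-15,.27,.57,90)])
E
```

```text
(np.float64(0.13000000000000003), np.float64(0.22516660498395405), 0.53, 119) d [-0.01  -0.026 -0.029] r [ 0.003  0.006 -0.008]
(np.float64(0.16712477851850024), np.float64(0.1991715552109343), 0.56, 119) d [-0.03  -0.067 -0.059] r [ 0.003  0.006 -0.008]
(np.float64(0.1953413329953394), np.float64(0.16391084047006751), 0.57, 119) d [-0.038 -0.111 -0.069] r [ 0.003  0.006 -0.008]
(np.float64(0.21865492678484894), np.float64(0.12120240506158426), 0.57, 119) d [-0.038 -0.16  -0.069] r [ 0.003  0.006 -0.008]
(np.float64(0.23776412907378838), np.float64(0.07725424859373685), 0.57, 119) d [-0.034 -0.207 -0.069] r [ 0.003  0.006 -0.008]
(np.float64(0.25806199942674374), np.float64(0.03168602928533835), 0.57, 110) d [-0.03  -0.257 -0.069] r [0.004 0.006 0.149]
(np.float64(0.2593666530675543), np.float64(-0.01813668317347258), 0.57, 100) d [-0.008 -0.302 -0.07 ] r [0.004 0.006 0.323]
(np.float64(0.2607999730980485), np.float64(-0.0698811421776806), 0.57, 90) d [ 0.016 -0.348 -0.07 ] r [0.005 0.006 0.498]
```

Emit:
arm_command([
  {"dx":-0.01,"dy":-0.025,"dz":-0.03,"rx":0,"ry":0,"rz":0,"claw":1},
  {"dx":-0.03,"dy":-0.065,"dz":-0.06,"rx":0,"ry":0,"rz":0,"claw":1},
  {"dx":-0.035,"dy":-0.11,"dz":-0.07,"rx":0,"ry":0,"rz":0,"claw":1},
  {"dx":-0.035,"dy":-0.16,"dz":-0.07,"rx":0,"ry":0,"rz":0,"claw":1},
  {"dx":-0.03,"dy":-0.205,"dz":-0.07,"rx":0,"ry":0,"rz":0,"claw":1},
  {"dx":-0.03,"dy":-0.255,"dz":-0.07,"rx":0,"ry":0,"rz":0.15,"claw":1},
  {"dx":-0.01,"dy":-0.3,"dz":-0.07,"rx":0,"ry":0,"rz":0.32,"claw":1},
  {"dx":0.015,"dy":-0.35,"dz":-0.07,"rx":0,"ry":0,"rz":0.5,"claw":1},
])

```text
t: 3.0
tcp_pos: [0.2649, -0.07, 0.5683]
ee_rot: [0.003, 1.0, 0.0, -0.0]
contact_force: [1.5, 0.8, 0.2]
finger_gap: 0.997
grasp_force: 0.0
```

```bash
python3 - <<'E'
from h import *
s=manip.read_state();print({k:np.round(v,3) for k,v in s.items() if k!="tau"})
from scipy.optimize import least_squares
# in-plane model, tool down: poses (q2,q23,r',z)
D=[(.13,1.618,.598,.219),(-.659,.959,.265,.4999)]
q=s["joint_positions"];D.append((q[1],q[1]+q[2],np.hypot(*s["tcp_pos"][:2]),s["tcp_pos"][2]))
print("D",np.round(D,3),"sum",q[1]+q[2]+q[4])
def e(v):
    a1,a2,a3,hL=v;return np.ravel([(a1+a2*np.sin(a)+a3*np.sin(b)-r,hL+a2*np.cos(a)+a3*np.cos(b)-z) for a,b,r,z in D])
m=least_squares(e,[0,.4,.4,0]);print("a1,a2,a3,h-L",m.x.round(3),e(m.x).round(3))
rows([(.34,-.105,.57,60),(.45,-.14,.57,10),(.56,-.17,.57,-38)])
E
```

```text
{'t': np.float64(3.0), 'joint_positions': array([-0.447, -0.546,  1.411,  0.   ,  2.277, -2.01 ]), 'joint_vel': array([-1.587,  0.199, -0.107, -0.002, -0.09 , -0.142]), 'tcp_pos': array([ 0.265, -0.07 ,  0.568]), 'ee_rot': array([ 0.003,  1.   ,  0.   , -0.   ]), 'contact_force': array([1.518, 0.79 , 0.162]), 'wrist_torque': array([ 0.059, -0.078,  0.002]), 'grasp_force': np.float64(0.0), 'finger_gap': np.float64(0.997)}
D [[ 0.13   1.618  0.598  0.219]
 [-0.659  0.959  0.265  0.5  ]
 [-0.546  0.864  0.274  0.568]] sum 3.14177180272053
a1,a2,a3,h-L [ 0.004  0.307  0.556 -0.059] [ 0.001  0.     0.006  0.003 -0.007 -0.004]
(0.34, -0.105, 0.57, 60) d [-0.075 -0.034 -0.002] r [ 0.    -0.     0.517]
(0.45, -0.14, 0.57, 10) d [-0.186 -0.069 -0.002] r [ 0.    -0.     1.389]
(0.56, -0.17, 0.57, -38) d [-0.296 -0.098 -0.002] r [ 0.    -0.     2.227]
```

```bash
python3 - <<'E'
from h import *
print(proj("top",np.array([.265,-.07,.57])),proj("scene",np.array([.265,-.07,.57])))
ims={c:imaging.get_image(c) for c in("scene","top","wrist")}
for c in("scene","top"):
    d=np.abs(ims[c].astype(int)-cv2.imread(f"pics/{c}.png")[:,:,::-1]).max(2)>30;print(c,d.sum())
cv2.imwrite("pics/m3.png",cv2.resize(np.hstack([ims["top"],ims["wrist"]])[:,:,::-1],(800,300)))
E
```

```text
[166.08498002 399.14248224] [250.53050212 -85.86792171]
scene 105
top 3058
```

View pics/m3.png

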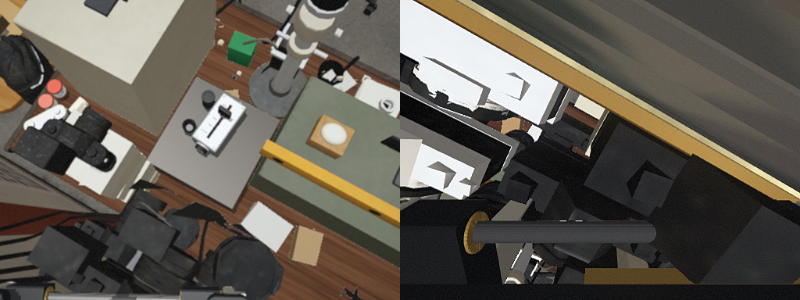

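Now in the gap past the post and above the cameras. Next I extend over the box, turning tool y onto the slot direction (about -32°).

Emit:
arm_command([
  {"dx":-0.02,"dy":-0.01,"dz":0,"rx":0,"ry":0,"rz":0.18,"claw":1},
  {"dx":-0.05,"dy":-0.02,"dz":0,"rx":0,"ry":0,"rz":0.36,"claw":1},
  {"dx":-0.09,"dy":-0.03,"dz":0,"rx":0,"ry":0,"rz":0.54,"claw":1},
  {"dx":-0.13,"dy":-0.045,"dz":0,"rx":0,"ry":0,"rz":0.72,"claw":1},
  {"dx":-0.17,"dy":-0.06,"dz":0,"rx":0,"ry":0,"rz":0.9,"claw":1},
  {"dx":-0.21,"dy":-0.075,"dz":0,"rx":0,"ry":0,"rz":1.08,"claw":1},
  {"dx":-0.25,"dy":-0.085,"dz":0,"rx":0,"ry":0,"rz":1.26,"claw":1},
  {"dx":-0.29,"dy":-0.1,"dz":0,"rx":0,"ry":0,"rz":1.44,"claw":1},
])

```text
t: 4.15
tcp_pos: [0.5566, -0.1658, 0.5688]
ee_rot: [0.66, 0.751, 0.0, 0.0]
contact_force: [-0.5, -1.3, 0.9]
finger_gap: 1.003
grasp_force: 0.0
```

Emit:
arm_command([
  {"dx":0,"dy":0,"dz":0.03,"rx":0,"ry":0,"rz":0.18,"claw":1},
  {"dx":0,"dy":0,"dz":0.06,"rx":0,"ry":0,"rz":0.36,"claw":1},
  {"dx":0,"dy":0,"dz":0.09,"rx":0,"ry":0,"rz":0.54,"claw":1},
  {"dx":0,"dy":0,"dz":0.1,"rx":0,"ry":0,"rz":0.69,"claw":1},
  {"dx":0,"dy":0,"dz":0.1,"rx":0,"ry":0,"rz":0.69,"claw":1},
])

```text
t: 4.78
tcp_pos: [0.555, -0.166, 0.4676]
ee_rot: [0.874, 0.486, -0.001, -0.001]
contact_force: [0.4, -0.1, -0.7]
finger_gap: 0.999
grasp_force: 0.0
```

```bash
python3 - <<'E'
from h import *
s=manip.read_state();print({k:np.round(v,3) for k,v in s.items() if k!="tau"})
im=imaging.get_image("wrist");cv2.imwrite("pics/w4.png",im[:,:,::-1])
for n,z in(("lever_top",.141),("slot_zero",.102),("attenuator",.06)):
    for r in finder.pinpoint("wrist",n)[:2]: print(n,round(r["p"],2),np.round(r["location"]),ray("wrist",r["location"],z).round(4))
r=finder.cut_out("wrist","attenuator")
if r: 
  m=r[0]["mask"].astype(np.uint8);print(r[0]["p"],m.sum(),cv2.minAreaRect(cv2.findNonZero(m)))
c=imaging.camera_info("wrist");R=np.array(c["R"]);o=-R.T@np.array(c["t"]);print("cam",o.round(3),Ro.from_quat(s["ee_rot"]).inv().apply(o-s["tcp_pos"]).round(3))
E
```

```text
{'t': np.float64(4.775), 'joint_positions': array([-0.379,  0.121,  1.046,  0.   ,  1.976,  0.176]), 'joint_vel': array([-0.014, -0.008, -0.041, -0.003,  0.012, -0.089]), 'tcp_pos': array([ 0.555, -0.166,  0.468]), 'ee_rot': array([ 0.874,  0.486, -0.001, -0.001]), 'contact_force': array([ 0.417, -0.083, -0.741]), 'wrist_torque': array([-0.017,  0.082,  0.073]), 'grasp_force': np.float64(0.0), 'finger_gap': np.float64(0.999)}
lever_top 0.47 [160. 291.] [ 0.6054 -0.1949  0.141 ]
slot_zero 0.79 [154. 260.] [ 0.5602 -0.1596  0.102 ]
slot_zero 0.52 [154. 276.] [ 0.5871 -0.1762  0.102 ]
attenuator 0.62 [153. 277.] [ 0.5884 -0.1818  0.06  ]
0.77 2561 ((275.5369567871094, 153.4085693359375), (75.85199737548828, 37.05270767211914), 3.5763344764709473)
cam [ 0.596 -0.102  0.636] [ 0.076  0.001 -0.169]
```

View pics/w4.png

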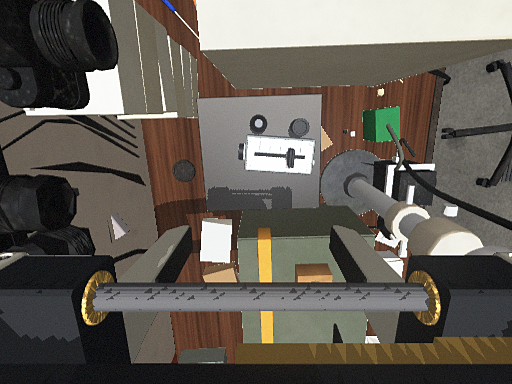

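Wrist view: box spans columns 245–315 around row 153, zero end and port tube on the left, and the fin at (290,157), right of centre, which is about click 3. Loupe at (258,123), can at (298,127), instrument above, cabinet below, scope at right.

I'll straddle the lever with partly open fingers (about 42 mm) so only one finger ever pushes, leaning 5° toward the cabinet to keep the wrist camera off the instrument.

```bash
python3 - <<'E'
from h import *
m=finder.cut_out("wrist","attenuator")[0]["mask"].astype(np.uint8)
b=cv2.boxPoints(cv2.minAreaRect(cv2.findNonZero(m)));X=np.array([ray("wrist",(v,u),.1)[:2] for u,v in b]);print(X.round(3))
for i in range(4):
    d=X[(i+1)%4]-X[i];print(np.linalg.norm(d).round(3),np.degrees(np.arctan2(d[1],d[0])).round(1))
rows([(.603,-.199,.36,-36,5),(.603,-.199,.25,-36,5),(.603,-.199,.116,-36,5)])
E
```

```text
[[ 0.502 -0.163]
 [ 0.546 -0.104]
 [ 0.667 -0.19 ]
 [ 0.627 -0.252]]
0.073 53.1
0.148 -35.4
0.074 -122.3
0.154 144.5
(0.603, -0.199, 0.36, -36, 5) d [-0.     0.057  0.11 ] r [-0.002  0.087  0.07 ]
(0.603, -0.199, 0.25, -36, 5) d [-0.     0.057  0.22 ] r [-0.002  0.087  0.07 ]
(0.603, -0.199, 0.116, -36, 5) d [-0.     0.057  0.354] r [-0.002  0.087  0.07 ]
```

Emit:
arm_command([
  {"dx":0,"dy":0.03,"dz":0.02,"rx":0,"ry":0.087,"rz":0.065,"claw":0.45},
  {"dx":0,"dy":0.057,"dz":0.05,"rx":0,"ry":0.087,"rz":0.065,"claw":0.45},
  {"dx":0,"dy":0.057,"dz":0.09,"rx":0,"ry":0.087,"rz":0.065,"claw":0.45},
  {"dx":0,"dy":0.057,"dz":0.13,"rx":0,"ry":0.087,"rz":0.065,"claw":0.45},
  {"dx":0,"dy":0.057,"dz":0.17,"rx":0,"ry":0.087,"rz":0.065,"claw":0.45},
  {"dx":0,"dy":0.057,"dz":0.2,"rx":0,"ry":0.087,"rz":0.065,"claw":0.45},
  {"dx":0,"dy":0.057,"dz":0.22,"rx":0,"ry":0.087,"rz":0.065,"claw":0.45},
  {"dx":0,"dy":0.057,"dz":0.22,"rx":0,"ry":0.087,"rz":0.065,"claw":0.45},
])

```text
t: 6.08
tcp_pos: [0.602, -0.1989, 0.2472]
ee_rot: [0.89, 0.455, 0.037, -0.022]
contact_force: [1.0, 0.4, 0.0]
finger_gap: 0.451
grasp_force: 0.0
```

```bash
python3 - <<'E'
from h import *
s=manip.read_state();print({k:np.round(v,3) for k,v in s.items() if k!="tau"})
im=imaging.get_image("wrist");cv2.imwrite("pics/w5.png",im[:,:,::-1])
for n,z in(("lever_top",.141),("slot_zero",.102)):
    for r in finder.pinpoint("wrist",n)[:2]: print(n,round(r["p"],2),np.round(r["location"]),ray("wrist",r["location"],z).round(4))
rows([(.603,-.199,.19,-35.5,5),(.603,-.199,.116,-35.5,5)])
E
```

```text
{'t': np.float64(6.075), 'joint_positions': array([-0.451,  0.193,  1.369,  0.086,  1.569,  0.175]), 'joint_vel': array([ 0.001, -0.022, -0.051,  0.001,  0.02 ,  0.003]), 'tcp_pos': array([ 0.602, -0.199,  0.247]), 'ee_rot': array([ 0.89 ,  0.455,  0.037, -0.022]), 'contact_force': array([1.   , 0.416, 0.026]), 'wrist_torque': array([-0.091,  0.174,  0.031]), 'grasp_force': np.float64(0.0), 'finger_gap': np.float64(0.451)}
lever_top 0.57 [197. 260.] [ 0.6062 -0.1941  0.141 ]
slot_zero 0.72 [192. 210.] [ 0.5556 -0.1606  0.102 ]
(0.603, -0.199, 0.19, -35.5, 5) d [-0.005 -0.001  0.06 ] r [ 0.    -0.    -0.006]
(0.603, -0.199, 0.116, -35.5, 5) d [-0.012 -0.001  0.134] r [ 0.    -0.    -0.006]
```

View pics/w5.png

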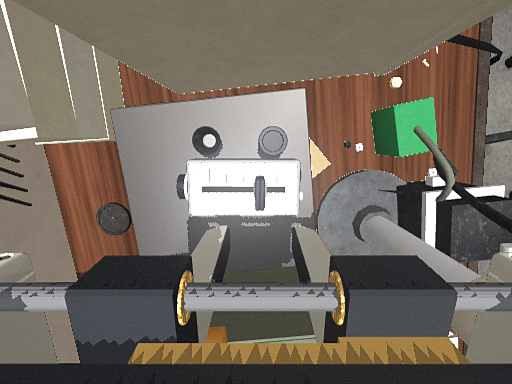

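The wrist view shows the fin at (260,195), centred between the fingers, about 61 mm from slot_zero, so it is in the third click. Descending.

Emit:
arm_command([
  {"dx":-0.001,"dy":0,"dz":0.015,"rx":0,"ry":0,"rz":0,"claw":0.45},
  {"dx":-0.003,"dy":0,"dz":0.035,"rx":0,"ry":0,"rz":0,"claw":0.45},
  {"dx":-0.005,"dy":0,"dz":0.055,"rx":0,"ry":0,"rz":0,"claw":0.45},
  {"dx":-0.007,"dy":0,"dz":0.075,"rx":0,"ry":0,"rz":0,"claw":0.45},
])

```text
t: 6.72
tcp_pos: [0.6016, -0.1991, 0.171]
ee_rot: [0.89, 0.455, 0.038, -0.022]
contact_force: [0.1, -0.1, -0.4]
finger_gap: 0.451
grasp_force: 0.0
```

Emit:
arm_command([
  {"dx":-0.001,"dy":0,"dz":0.015,"rx":0,"ry":0,"rz":0,"claw":0.45},
  {"dx":-0.002,"dy":0,"dz":0.03,"rx":0,"ry":0,"rz":0,"claw":0.45},
  {"dx":-0.004,"dy":0,"dz":0.045,"rx":0,"ry":0,"rz":0,"claw":0.45},
  {"dx":-0.005,"dy":0,"dz":0.058,"rx":0,"ry":0,"rz":0,"claw":0.45},
  {"dx":-0.005,"dy":0,"dz":0.058,"rx":0,"ry":0,"rz":0,"claw":0.45},
])

```text
t: 7.35
tcp_pos: [0.6013, -0.1988, 0.1135]
ee_rot: [0.89, 0.455, 0.037, -0.022]
contact_force: [0.5, -0.2, -0.6]
finger_gap: 0.451
grasp_force: 0.0
```

```bash
cat >> h.py <<'E'
def rep():
    s=manip.read_state();p=s["tcp_pos"];a=np.radians(-35.5);d=np.array([np.cos(a),np.sin(a)])
    imaging.get_image("wrist");z0=np.array([.5575,-.1595])
    print("t",s["t"],"tcp along slot",((p[:2]-z0)@d).round(4),"z",p[2].round(4),"F along",(s["contact_force"][:2]@d).round(2),"F",np.round(s["contact_force"],1))
    for r in finder.pinpoint("wrist","lever_top")[:1]:
        X=ray("wrist",r["location"],.141);print("lever",round(r["p"],2),np.round(r["location"]),X.round(4),"along",((X[:2]-z0)@d).round(4))
E
python3 -c "
from h import *
rep()"
```

```text
t 7.35 tcp along slot 0.0585 z 0.1135 F along 0.54 F [ 0.5 -0.2 -0.6]
lever 0.8 [242. 259.] [ 0.6062 -0.1938  0.141 ] along 0.0596
```

Lever and TCP agree. Pushing back toward zero.

Emit:
arm_command([
  {"dx":0,"dy":-0.01,"dz":0,"rx":0,"ry":0,"rz":0,"claw":0.45},
  {"dx":0,"dy":-0.018,"dz":0,"rx":0,"ry":0,"rz":0,"claw":0.45},
  {"dx":0,"dy":-0.025,"dz":0,"rx":0,"ry":0,"rz":0,"claw":0.45},
  {"dx":0,"dy":-0.032,"dz":0,"rx":0,"ry":0,"rz":0,"claw":0.45},
  {"dx":0,"dy":-0.039,"dz":0,"rx":0,"ry":0,"rz":0,"claw":0.45},
  {"dx":0,"dy":-0.046,"dz":0,"rx":0,"ry":0,"rz":0,"claw":0.45},
  {"dx":0,"dy":-0.053,"dz":0,"rx":0,"ry":0,"rz":0,"claw":0.45},
  {"dx":0,"dy":-0.06,"dz":0,"rx":0,"ry":0,"rz":0,"claw":0.45},
])

```text
t: 8.45
tcp_pos: [0.5531, -0.1638, 0.1152]
ee_rot: [0.89, 0.455, 0.038, -0.021]
contact_force: [4.5, -3.3, -5.2]
finger_gap: 0.452
grasp_force: 2.7
```

```bash
python3 -c "
from h import *
rep()"
```

```text
t 8.45 tcp along slot -0.001 z 0.1152 F along 5.59 F [ 4.5 -3.3 -5.2]
lever 0.63 [237. 289.] [ 0.5727 -0.1656  0.141 ] along 0.016
```

Emit:
arm_command([
  {"dx":0,"dy":-0.004,"dz":0,"rx":0,"ry":0,"rz":0,"claw":0.45},
  {"dx":0,"dy":-0.008,"dz":0,"rx":0,"ry":0,"rz":0,"claw":0.45},
  {"dx":0,"dy":-0.011,"dz":0,"rx":0,"ry":0,"rz":0,"claw":0.45},
  {"dx":0,"dy":-0.013,"dz":0,"rx":0,"ry":0,"rz":0,"claw":0.45},
  {"dx":0,"dy":-0.015,"dz":0,"rx":0,"ry":0,"rz":0,"claw":0.45},
])

```text
t: 9.18
tcp_pos: [0.541, -0.155, 0.1152]
ee_rot: [0.89, 0.455, 0.038, -0.021]
contact_force: [-0.6, -0.2, -0.4]
finger_gap: 0.449
grasp_force: 0.0
```

```bash
python3 -c "
from h import *
rep()"
```

```text
t 9.175 tcp along slot -0.016 z 0.1152 F along -0.4 F [-0.6 -0.2 -0.4]
lever 0.64 [241. 285.] [ 0.5574 -0.1574  0.141 ] along -0.0013
```

It snapped to zero. A small further push confirms the hard stop.

Emit:
arm_command([
  {"dx":0,"dy":-0.001,"dz":0,"rx":0,"ry":0,"rz":0,"claw":0.45},
  {"dx":0,"dy":-0.002,"dz":0,"rx":0,"ry":0,"rz":0,"claw":0.45},
  {"dx":0,"dy":-0.003,"dz":0,"rx":0,"ry":0,"rz":0,"claw":0.45},
])

```text
t: 9.65
tcp_pos: [0.5389, -0.1535, 0.1153]
ee_rot: [0.89, 0.455, 0.038, -0.021]
contact_force: [0.2, -0.7, 0.4]
finger_gap: 0.449
grasp_force: 0.0
```

```bash
python3 -c "
from h import *
rep()"
```

```text
t 9.65 tcp along slot -0.0186 z 0.1153 F along 0.56 F [ 0.2 -0.7  0.4]
lever 0.56 [239. 289.] [ 0.558  -0.1563  0.141 ] along -0.0015
```

Emit:
arm_command([
  {"dx":0,"dy":-0.001,"dz":0,"rx":0,"ry":0,"rz":0,"claw":0.45},
  {"dx":0,"dy":-0.002,"dz":0,"rx":0,"ry":0,"rz":0,"claw":0.45},
])

```text
t: 10.0
tcp_pos: [0.5386, -0.1533, 0.1154]
ee_rot: [0.89, 0.454, 0.039, -0.019]
contact_force: [11.0, -6.1, -9.2]
finger_gap: 0.448
grasp_force: 6.3
```

```bash
python3 -c "
from h import *
rep()"
```

```text
t 10.0 tcp along slot -0.019 z 0.1154 F along 12.46 F [11.  -6.1 -9.2]
lever 0.66 [240. 291.] [ 0.5581 -0.1578  0.141 ] along -0.0005
```

The hard stop is felt (12 N). Now forward, slowing toward the third click.

Emit:
arm_command([
  {"dx":0,"dy":0.012,"dz":0,"rx":0,"ry":0,"rz":0,"claw":0.45},
  {"dx":0,"dy":0.024,"dz":0,"rx":0,"ry":0,"rz":0,"claw":0.45},
  {"dx":0,"dy":0.032,"dz":0,"rx":0,"ry":0,"rz":0,"claw":0.45},
  {"dx":0,"dy":0.037,"dz":0,"rx":0,"ry":0,"rz":0,"claw":0.45},
  {"dx":0,"dy":0.042,"dz":0,"rx":0,"ry":0,"rz":0,"claw":0.45},
  {"dx":0,"dy":0.047,"dz":0,"rx":0,"ry":0,"rz":0,"claw":0.45},
  {"dx":0,"dy":0.052,"dz":0,"rx":0,"ry":0,"rz":0,"claw":0.45},
  {"dx":0,"dy":0.055,"dz":0,"rx":0,"ry":0,"rz":0,"claw":0.45},
])

```text
t: 11.1
tcp_pos: [0.5817, -0.1845, 0.1152]
ee_rot: [0.89, 0.455, 0.038, -0.022]
contact_force: [-5.3, 3.3, 4.6]
finger_gap: 0.452
grasp_force: 2.9
```

```bash
python3 -c "
from h import *
rep()"
```

```text
t 11.1 tcp along slot 0.0342 z 0.1152 F along -6.23 F [-5.3  3.3  4.6]
lever 0.76 [238. 235.] [ 0.5757 -0.1687  0.141 ] along 0.0202
```

Emit:
arm_command([
  {"dx":0,"dy":0.004,"dz":0,"rx":0,"ry":0,"rz":0,"claw":0.45},
  {"dx":0,"dy":0.008,"dz":0,"rx":0,"ry":0,"rz":0,"claw":0.45},
  {"dx":0,"dy":0.012,"dz":0,"rx":0,"ry":0,"rz":0,"claw":0.45},
  {"dx":0,"dy":0.015,"dz":0,"rx":0,"ry":0,"rz":0,"claw":0.45},
  {"dx":0,"dy":0.018,"dz":0,"rx":0,"ry":0,"rz":0,"claw":0.45},
])

```text
t: 11.82
tcp_pos: [0.5968, -0.1955, 0.1152]
ee_rot: [0.89, 0.455, 0.038, -0.021]
contact_force: [0.2, 0.2, 0.9]
finger_gap: 0.447
grasp_force: 0.0
```

```bash
python3 -c "
from h import *
rep()"
```

```text
t 11.825 tcp along slot 0.0529 z 0.1152 F along 0.06 F [0.2 0.2 0.9]
lever 0.7 [241. 236.] [ 0.5906 -0.1814  0.141 ] along 0.0397
```

It is in the second click and free. Now small steps over the last crest.

Emit:
arm_command([
  {"dx":0,"dy":0.003,"dz":0,"rx":0,"ry":0,"rz":0,"claw":0.45},
  {"dx":0,"dy":0.006,"dz":0,"rx":0,"ry":0,"rz":0,"claw":0.45},
  {"dx":0,"dy":0.009,"dz":0,"rx":0,"ry":0,"rz":0,"claw":0.45},
  {"dx":0,"dy":0.011,"dz":0,"rx":0,"ry":0,"rz":0,"claw":0.45},
  {"dx":0,"dy":0.012,"dz":0,"rx":0,"ry":0,"rz":0,"claw":0.45},
])

```text
t: 12.55
tcp_pos: [0.6065, -0.2024, 0.1151]
ee_rot: [0.89, 0.455, 0.038, -0.021]
contact_force: [-1.5, 0.4, 0.8]
finger_gap: 0.453
grasp_force: 0.5
```

```bash
python3 -c "
from h import *
rep()"
```

```text
t 12.55 tcp along slot 0.0648 z 0.1151 F along -1.46 F [-1.5  0.4  0.8]
lever 0.8 [239. 234.] [ 0.5999 -0.1867  0.141 ] along 0.0503
```

Right at the crest (force fading). Two millimetres more.

Emit:
arm_command([
  {"dx":0,"dy":0.001,"dz":0,"rx":0,"ry":0,"rz":0,"claw":0.45},
  {"dx":0,"dy":0.002,"dz":0,"rx":0,"ry":0,"rz":0,"claw":0.45},
  {"dx":0,"dy":0.002,"dz":0,"rx":0,"ry":0,"rz":0,"claw":0.45},
])

```text
t: 13.02
tcp_pos: [0.6079, -0.2034, 0.1151]
ee_rot: [0.89, 0.455, 0.038, -0.021]
contact_force: [-0.7, 0.5, 0.2]
finger_gap: 0.448
grasp_force: 0.0
```

```bash
python3 -c "
from h import *
rep()"
```

```text
t 13.025 tcp along slot 0.0666 z 0.1151 F along -0.85 F [-0.7  0.5  0.2]
lever 0.84 [238. 241.] [ 0.6046 -0.1896  0.141 ] along 0.0558
```

Snapped ahead. Back off a little to centre the fingers, and measure again.

Emit:
arm_command([
  {"dx":0,"dy":-0.004,"dz":0,"rx":0,"ry":0,"rz":0,"claw":0.45},
  {"dx":0,"dy":-0.007,"dz":0,"rx":0,"ry":0,"rz":0,"claw":0.45},
  {"dx":0,"dy":-0.007,"dz":0,"rx":0,"ry":0,"rz":0,"claw":0.45},
])

```text
t: 13.5
tcp_pos: [0.6019, -0.199, 0.1152]
ee_rot: [0.89, 0.455, 0.038, -0.021]
contact_force: [0.4, 0.5, -0.7]
finger_gap: 0.448
grasp_force: 0.0
```

```bash
python3 -c "
from h import *
rep()
im=imaging.get_image('wrist');cv2.imwrite('pics/w9.png',im[:,:,::-1])"
```

```text
t 13.5 tcp along slot 0.0591 z 0.1152 F along -0.02 F [ 0.4  0.5 -0.7]
lever 0.64 [238. 256.] [ 0.6061 -0.1907  0.141 ] along 0.0577
```

View pics/w9.png

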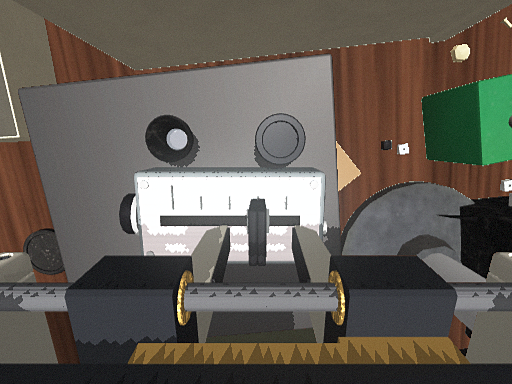

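The wrist view shows the fin at column 258 on the scale marks 172/201/230/259, so it is the third from zero, free between the fingers; loupe and can are undisturbed. Retreat straight up.

Emit:
arm_command([
  {"dx":0.002,"dy":0,"dz":-0.02,"rx":0,"ry":0,"rz":0,"claw":0.45},
  {"dx":0.004,"dy":0,"dz":-0.045,"rx":0,"ry":0,"rz":0,"claw":0.45},
  {"dx":0.007,"dy":0,"dz":-0.075,"rx":0,"ry":0,"rz":0,"claw":0.45},
  {"dx":0.01,"dy":0,"dz":-0.11,"rx":0,"ry":0,"rz":0,"claw":0.45},
  {"dx":0.013,"dy":0,"dz":-0.15,"rx":0,"ry":0,"rz":0,"claw":0.45},
  {"dx":0.017,"dy":0,"dz":-0.19,"rx":0,"ry":0,"rz":0,"claw":0.45},
  {"dx":0.017,"dy":0,"dz":-0.19,"rx":0,"ry":0,"rz":0,"claw":0.45},
])

```text
t: 14.52
tcp_pos: [0.6047, -0.2, 0.3128]
ee_rot: [0.889, 0.455, 0.041, -0.017]
contact_force: [0.3, -0.8, -0.3]
finger_gap: 0.447
grasp_force: 0.0
```

```bash
python3 -c "
from h import *
rep()
print(ticket.sign_off())"
```

```text
t 14.525 tcp along slot 0.062 z 0.3128 F along 0.7 F [ 0.3 -0.8 -0.3]
lever 0.69 [186. 256.] [ 0.603  -0.1891  0.141 ] along 0.0542
the job is handed in; nothing more can be done
None
```

The lever was pushed back to the zero stop, then forward into the third click and left there. The gripper is lifted clear and the job is handed in at about 14.5 s, with no verdict returned; the last look from above read the lever at about 54 mm, but up close it stood on the third scale mark.

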